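# Unclip the filter cartridge and stand it in the row

## Task

Pull the filter cartridge sideways out of the spring clip on the round weighted stand: find which way the clip's mouth faces (by gentle tugs, or by eye), because the stand must stay upright and where it is, neither dragged nor lifted. Then stand the cartridge upright on the steel tray, midway between the two cartridges already there so that the three make one straight, evenly spaced row, let go of it, and leave those two and the white jar alone. Keep the cartridge roughly upright throughout.

Things in the scene. Friction and masses are not known exactly. Their poses are not given: they have to be found in the camera images.
- cartridge: Filter cartridge held in the clip: a cylinder 100 mm tall, about 0.12 kg: aluminium barrel 24 mm in diameter with a grey top as wide as the barrel, and a wider grey foot, 32 mm in diameter and 14 mm tall. Origin at the centre of its underside, z axis up along it. The foot cannot pass the clip, so it cannot be drawn out upward (that lifts the stand), only sideways through the clip's mouth.
- cartridge_grip (a point): Point on the cartridge's axis 72 mm above its underside, midway up the stretch (24 mm in diameter all the way) that is free to grip: from 43 mm, above the clip, to its top at 100 mm. z up along the cartridge.
- clip_stand: Loose weighted stand, about 3 kg: round grey foot 120 mm in diameter, 28 mm tall, and on it an aluminium turntable 84 mm in diameter, 6 mm thick, which carries the clip and is too stiff to turn by hand. Origin at the centre of its underside, z up. Its yaw does NOT tell where the clip faces. A sideways pull above about 15 N on the cartridge starts to drag or tip it.
- stand_seat (a point): Centre of the turntable's top, 34 mm above the bench, where the cartridge stands. A steel pillar 28 mm from here, behind the clip, carries the clip. The turntable is set at any angle, so the clip's mouth (opposite the pillar) may face any way, all round. That angle is NOT reported: see it or feel it.
- clip_centre (a point): Centre of the spring clip, on the stand's axis; the clip spans 52 to 72 mm above the bench. Rigid U-shaped back and cheeks; two sprung jaws close the mouth. Pulled straight to the mouth the cartridge resists with 4 to 7 N (about 10 N at 30 degrees off), gives after 1 to 2 mm, snaps free after about 12 mm, is clear at 45 mm. Pulled well off the mouth it is rigidly held within 3 mm.
- tray: shallow steel tray fixed on the bench, 70 mm (its x) by 240 mm (its y), rim 10 mm high, walls and floor 2 mm thick; origin at the centre of its underside
- tray_middle (a point): centre of the tray's inner floor, 2 mm above the bench, midway between the two standing cartridges; axes as the tray's, the row runs along y
- cartridge_left: like cartridge, standing loose on the tray about 90 mm towards the tray's +y from its middle; origin at the centre of its underside
- cartridge_right: like cartridge, standing loose on the tray about 90 mm towards the tray's -y from its middle; origin at the centre of its underside
- white_jar: plain white jar with a white lid, 60 mm in diameter and 92 mm tall, standing loose on the bench to the right; a bystander; origin at the centre of its underside
Not all that is in view belongs to the job. Leave any red or yellow look-alike of the cartridge alone.

How it is judged:
On the way:
1. the cartridge has been pulled out of the clip sideways, still low at the stand (horizontal distance between cartridge and clip_stand above 0.033 m and z of cartridge in the frame of clip_stand below 0.06 m), for 0.05 s.
At the end, for the whole second after the job is handed in: Cartridge upright (0.08 rad), released, at rest on the tray floor within 12 mm of the tray's middle; the two others upright and within 8 mm of their places; clip stand upright (0.05 rad) and within 20 mm of its place; white jar within 15 mm of its place (horizontal distance between cartridge and tray_middle below 0.012 m and z of cartridge in the frame of tray_middle below 0.004 m and angle between each of cartridge, cartridge_left, cartridge_right's own z axis and vertical below 0.08 rad and linear speed of cartridge below 0.02 m/s and distance of clip_stand from where it was at the start of the episode below 0.02 m and angle between clip_stand's own z axis and vertical below 0.05 rad and distance of each of cartridge_left, cartridge_right from where it was at the start of the episode below 0.008 m and distance of white_jar from where it was at the start of the episode below 0.015 m); the robot touches nothing.
It fails at once if the clip stand is dragged, lifted or tipped (20 mm or 0.15 rad) (distance of clip_stand from where it was at the start of the episode above 0.02 m or angle between clip_stand's own z axis and vertical above 0.15 rad).
It fails at once if the cartridge is laid over (more than 0.6 rad from upright) (angle between cartridge's own z axis and vertical above 0.6 rad).
It fails at once if a standing cartridge or the white jar is disturbed (20 mm) (distance of any of cartridge_left, cartridge_right, white_jar from where it was at the start of the episode above 0.02 m).
It also fails if it takes over 58 s, if anything falls off the work surface, if the arm or the gripper's body presses on something with over 40 N, if the wrist force passes 120 N, or if a joint passes its speed limit or range.

## Robot

A 7-joint arm with a two-finger parallel gripper is mounted at the origin on a cart in front of the work surface, level with it; the furniture and walls round the work are solid. World frame = base frame: x ahead of the robot, y to its left, z up, the work surface at z = 0. Lengths are in m, angles in rad, forces in N, time in s.
With the tool pointing down it reaches from about 0.35 to 0.9 m from the base axis. Payload 8.1 kg.
Tool frame: the origin (TCP) lies midway between the tips of the shut fingers; the grasp point (between the pads) lies grip_point_offset behind it (grip_point_offset is the distance from the TCP to the grasp point, in m); z points along the fingers, y is the direction in which the jaws open and shut (so a half turn about z gives the same grasp; the last joint's range is limited). The gripper opens to 92 mm and grips with 3 to 60 N. Pads are 19 mm wide; open, the fingers measure 130 mm over their backs; the gripper's body (75 mm by 190 mm) begins 47 mm behind the grasp point.
Start: joints at [-1.204, 0.434, 0.025, 1.573, -0.012, 1.134, -0.075], TCP at [0.283, 0.557, 0.227] pointing down, gripper open.
Joint ranges: [-2.62, 2.62], [-0.44, 2.09], [-1.27, 1.32], [0.08, 2.57], [-1.32, 4.46], [0.12, 2], [-2.74, 2.74]. Speed limits (rad/s): [2.22, 2.22, 3.01, 3.01, 3.14, 3.14, 3.14].

## Interface

Orientations are given as a unit quaternion [x, y, z, w].
In Python, from plant import state, capture, camera_model, job_done, spot_in, masks_of, spot_point, grip_point_offset gives the robot as it stands. The module is installed in compiled form; this text tells all that it offers.
- The arm moves only by the tool arm_command, never from a script. Its argument "targets" is a list of rows, each an object of numbers: "rx", "ry", "rz": the turn, a rotation vector about the tool's x, y, z in rad; "tx", "ty", "tz": the shift along the tool's x, y, z in mm; "gripper": the opening, from 0 (shut) to 1 (fully open). In form: [{"rx": .., "ry": .., "rz": .., "tx": .., "ty": .., "tz": .., "gripper": ..}, ...]. A call has 1 to 12 rows; each row is the pose to reach, as a shift and turn from the pose commanded when the call began, along the tool's axes at that moment; what a row does not reach only later rows make up. A row lasts 1/10 s, in which the tool goes at most 50 mm and 8.59 degrees, less where a joint would pass 70% of its speed; a pose out of reach is approached as far as the arm can. A call with a gripper value outside its range is refused whole. The fingers move at their own pace and stop on an object; "grip_force" is the grip in N (left out, the last holds). Time passes only in rows, so rows that repeat a pose let the fingers close. It gives the time, the measured TCP pose, the force and the opening at its end, in the units of the state.
- state(): the state, without advancing time (a new reading comes with each control period).
- capture(name): name is "side" or "top"; returns (picture, depth): 420x560x3 uint8, blue, green, red; 420x560 float32, m along the optical axis (not along the pixel's ray), 0 where there is no reading.
- camera_model(name): a dict with "fov_y" (degrees; the focal length in pixels is half the picture's height over the tangent of half this angle, whatever the lens; pixels are square), "cx", "cy" (the principal point, pixels), "k1" (the pictures are not rectified: a ray, as slopes to the right and down, at radius r is drawn at 1 + k1 r^2 times it, then the intrinsics apply), "eye" and "orientation" of the camera in the world. Camera axes: x right, y up, looking along -z (the intrinsics and any distortion apply to the point x, -y, -z); pixel columns grow to the right and rows downward; lengths in m; the calibration is good to about 2 mm. A picture is of the moment at which its call begins. camera_model takes no time and is no camera call.
- job_done(): hands the job in, once; it reports no verdict.
Trained networks look in the newest picture that a camera, given by its name, has taken for a name from the list of things; names that differ only in an ending like _2 or _b are one class to them, and where a whole thing is asked for, a point or a joint stands for the part that bears it (a point fixed in the world has none). Each returns a list of dicts, best first, with "p" (0 to 1); they miss things now and then, are a little off and sometimes report something else, mostly with a low value. They report only what shows in the picture. A call takes as long as a camera call. They do not tell look-alikes from the thing itself.
- spot_in(camera, target): "at" ([column, row] in pixels, amid what is visible of it).
- masks_of(camera, target): "pixels" (420x560 bool, what is visible of it) and "at" ([column, row] in pixels, amid what is visible of it).
- spot_point(camera, target): "at" ([column, row] in pixels: a listed point, or the origin of a listed thing).
The state is a dict: "time_s": time; "q": joint angles; "dq": joint speeds; "joint_torque": joint torques, N m; "eef_pos": TCP position; "eef_rot": TCP orientation; "wrist_force": force on the tool from outside, world axes, zero at the start; "torque": the same for the moment, N m; "finger_gap": finger opening in m.
Only numpy, scipy, OpenCV 4.12 (cv2) and the standard library are available. Lean on these libraries where they do the work, as an engineer would, in place of code of your own. Each camera call takes 0.05 s, during which the arm holds its last target. There are 200 camera calls.

## Working session

There is one attempt and no reset: what is moved stays moved. The work goes in short steps, Python scripts to look and compute and a tool call to move; the robot and the scene stay as the last step left them, time stands still between calls to the robot, and variables do not carry over. Pictures are saved under pics/ and viewed, about 8 in all and at most 12, crops included, and the job is handed in when it is done.

Besides the shell and the picture viewer there is one more tool, called after "Emit:" as a command line: name --argument value ..., lists and objects as JSON in quotes. arm_command: Moves the arm, as the interface text tells. Its arguments: {"type":"object","properties":{"targets":{"type":"array"},"grip_force":{"type":"number"}},"required":["targets"]}

```bash
mkdir -p pics
cat > h.py <<'E'
import numpy as np,cv2
from plant import *
from scipy.spatial.transform import Rotation as R
def cam(n):
    m=camera_model(n); f=210/np.tan(np.radians(m['fov_y'])/2)
    o=np.array(m['orientation'],float); Rm=R.from_quat(o).as_matrix() if o.size==4 else o.reshape(3,3)
    return m,f,Rm
def ray(n,uv):
    m,f,Rm=cam(n); K=np.array([[f,0,m['cx']],[0,f,m['cy']],[0,0,1.]])
    p=cv2.undistortPoints(np.array(uv,float).reshape(-1,1,2),K,np.array([m['k1'],0,0,0.])).reshape(-1,2)
    return np.array(m['eye']),np.c_[p[:,0],-p[:,1],-np.ones(len(p))]@Rm.T
def at_z(n,uv,z):
    e,d=ray(n,uv); return e+d*((z-e[2])/d[:,2])[:,None]
def cloud(n,D):
    v,u=np.mgrid[0:420,0:560]; e,d=ray(n,np.c_[u.ravel(),v.ravel()])
    return (e+d*D.ravel()[:,None]).reshape(420,560,3)
E
python3 - <<'E'
from h import *
print(state()); print(grip_point_offset)
for n in("side","top"):
    I,D=capture(n); cv2.imwrite(f"pics/{n}0.png",I); np.save(n+"0.npy",D)
    print(n,camera_model(n)); P=cloud(n,D)
    for t in("cartridge","clip_stand","tray","white_jar","cartridge_left"):
        for r in masks_of(n,t)[:5]:
            if r['p']<.15: continue
            q=P[r['pixels']&(D>0)]; print(t,round(r['p'],2),np.round(r['at']),q.min(0).round(3),q.max(0).round(3),np.median(q,0).round(3))
    for t in("stand_seat","tray_middle","clip_centre","cartridge_grip"):
        for r in spot_point(n,t)[:2]: print(t,round(r['p'],2),np.round(r['at'],1))
E
```

```text
{'time_s': 0.0, 'q': array([-1.20353396,  0.43517967,  0.02496067,  1.57411192, -0.01157248,
        1.13401618, -0.07510922]), 'dq': array([-0.00133623, -0.00142321,  0.00026841, -0.00149114,  0.00028206,
        0.00026665, -0.00078199]), 'joint_torque': array([ 1.02060967e-03, -6.67851162e+01,  9.85257626e-01, -3.14447987e+01,
       -6.05579512e-02,  4.27800079e-02,  1.40781472e-04]), 'eef_pos': array([0.28279333, 0.5567732 , 0.22596603]), 'eef_rot': array([ 2.32803393e-01,  9.72523503e-01, -7.78495308e-04, -1.03455128e-04]), 'wrist_force': array([-0.17090097, -0.23957618,  0.09109995]), 'torque': array([ 0.0126623 , -0.02935905,  0.02570725]), 'finger_gap': 0.09192295706138914}
0.0188
side {'fov_y': 53.70448425226733, 'cx': 274.2100647066079, 'cy': 205.87709660967607, 'k1': -0.09083736189336174, 'eye': array([0.38775446, 0.59749212, 0.60180878]), 'orientation': array([-0.0405049 ,  0.44202245,  0.89126607, -0.09284553])}
cartridge 0.93 [350. 233.] [ 0.341 -0.631 -0.354] [ 0.371 -0.04   0.104] [ 0.357 -0.048  0.057]
cartridge 0.77 [294. 209.] [ 0.469 -0.075  0.035] [ 0.497 -0.05 
[... 1080 characters left out ...]
 -0.173  0.105] [ 0.466 -0.184  0.099]
cartridge 0.47 [272. 220.] [ 0.472 -0.078  0.045] [ 0.498 -0.052  0.138] [ 0.483 -0.067  0.133]
clip_stand 0.95 [277. 228.] [ 0.428 -0.125 -0.005] [ 0.546 -0.009  0.138] [ 0.484 -0.066  0.03 ]
tray 0.81 [272. 143.] [ 0.627 -0.181 -0.007] [0.708 0.059 0.105] [ 0.665 -0.062  0.002]
white_jar 0.98 [389. 163.] [ 0.571 -0.362 -0.006] [ 0.646 -0.288  0.099] [ 0.596 -0.312  0.09 ]
cartridge_left 0.57 [231. 143.] [ 0.646  0.011 -0.001] [0.693 0.051 0.107] [0.658 0.024 0.07 ]
stand_seat 0.56 [273.7 219.8]
stand_seat 0.15 [273.4 222.1]
tray_middle 0.85 [270.8 146.3]
clip_centre 0.56 [270.5 220. ]
cartridge_grip 0.59 [270.7 282.6]
cartridge_grip 0.53 [271.8 218. ]
```

View pics/top0.png

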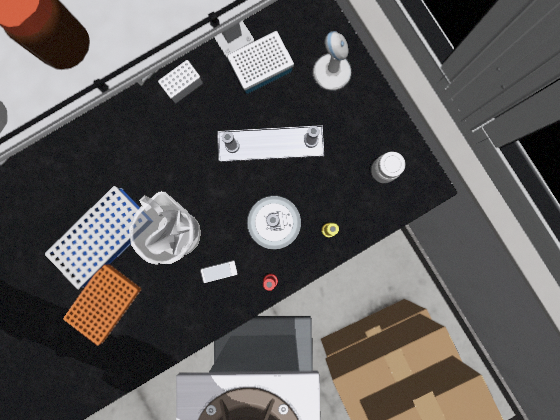

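View pics/side0.png

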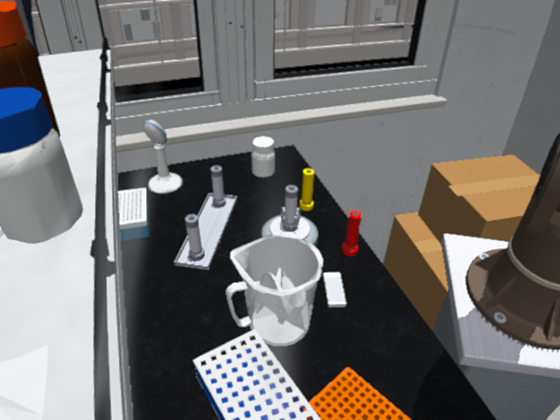

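The top picture shows the grey cartridge in the stand at px (272,220), with a red look-alike at (270,283) and a yellow one at (331,229). The tray is at (271,143) with cartridges at (231,143) and (312,137), and the jar is at (389,165). In the side view the cartridge is at (291,205), behind the beaker. Only the grey one stands in the clip, so that is the target. I'll confirm it and look for the mouth in one enlarged crop.

Run:
```python
from h import *
I=cv2.imread("pics/top0.png")[188:256,240:308]; J=cv2.imread("pics/side0.png")[170:250,255:335]
cv2.imwrite("pics/crop1.png",np.hstack([cv2.resize(I,(400,400),interpolation=cv2.INTER_CUBIC),cv2.resize(J,(400,400),interpolation=cv2.INTER_CUBIC)]))
D=np.load("top0.npy");P=cloud("top",D)
I=cv2.imread("pics/top0.png")
def fit(sel,name):
    q=P[sel]; (c,r)=cv2.minEnclosingCircle(q[:,:2].astype(np.float32)); print(name,len(q),q.mean(0).round(4),np.round(c,4),round(r,4))
near=lambda x,y,r:np.hypot(P[...,0]-x,P[...,1]-y)<r
Z=P[...,2]
fit(near(.484,-.066,.03)&(Z>.12),"cart top")
fit(near(.484,-.066,.08)&(Z>.015)&(Z<.045),"stand disc")
fit(near(.667,.03,.05)&(Z>.085),"L top"); fit(near(.667,-.155,.05)&(Z>.085),"R top")
m=near(.667,-.062,.16)&(Z<.02)
for r in masks_of("top","tray")[:1]:
    k=r['pixels']&(Z<.025)&(D>0); b=cv2.minAreaRect(P[k][:,:2].astype(np.float32)); print("tray",b)
k=near(.484,-.066,.05)&(Z>.045)&(Z<.085)&~near(.484,-.066,.0145)
for p in P[k]: print(np.round((p-[.484,-.066,0])*1000).astype(int),end=' ')
```

```text
cart top 116 [ 0.486  -0.0661  0.1339] [ 0.4863 -0.0663] 0.0121
stand disc 1938 [ 0.4849 -0.0656  0.0294] [ 0.4863 -0.0661] 0.0601
L top 122 [0.6615 0.0266 0.1005] [0.6626 0.0275] 0.0129
R top 118 [ 0.6705 -0.1531  0.1009] [ 0.6716 -0.153 ] 0.0123
tray ((0.6684737801551819, -0.06082761287689209), (0.07701638340950012, 0.2403019815683365), 2.120722532272339)
[23 -9 79] [ 23 -11  73] [ 23 -15  70] [ 23 -17  72] [21  0 72] [21 -2 72] [21 -4 73] [21 -6 69] [21 -9 76] [ 21 -11  74] [ 21 -13  67] [ 21 -15  73] [ 21 -17  73] [19  9 70] [19  6 72] [19  4 73] [19  2 70] [20  0 58] [20 -2 57] [ 19 -10  69] [ 19 -13  75] [ 19 -15  70] [ 19 -17  72] [17 11 71] [17  9 71] [17 -4 71] [17 -6 71] [17 -8 70] [ 17 -11  74] [ 17 -13  71] [ 16 -15  75] [ 17 -17  70] [15 11 74] [ 15 -13  73] [ 15 -15  72] [ 15 -17  68] [ 14 -19  73] [ 14 -21  72] [ 14 -23  74] [ 14 -25  73] [13 19 69] [13 17 71] [ 14 -10  50] [ 12 -13  73] [ 12 -15  71] [ 12 -17  70] [ 12 -19  70] [ 12 -21  74] [ 12 -23  71] [ 12 -25  75] [11 15 73] [ 12 -10  47] [ 10 -13  75] [ 10 -15  71] [ 10 -17  73] [ 10 -19  72] [ 10 -21  72] [ 10 
[... 596 characters left out ...]
 [ -3 -25  72] [ -3 -27  70] [ -5 -14  73] [ -5 -17  77] [ -5 -19  70] [ -5 -21  70] [ -5 -23  69] [ -5 -25  71] [ -5 -27  72] [ -7 -14  71] [ -7 -16  71] [ -7 -19  68] [ -7 -21  71] [ -6 -23  52] [ -9 -14  70] [ -9 -16  69] [ -9 -19  68] [ -9 -21  75] [-11  11  72] [-11 -10  73] [-11 -12  72] [-11 -14  69] [-11 -16  74] [-11 -19  69] [-11 -21  73] [-13  13  70] [-12  12  57] [-13  -8  69] [-13 -10  59] [-13 -14  78] [-13 -16  72] [-13 -19  72] [-13 -21  71] [-13 -23  71] [-15  15  72] [-14  14  57] [-15   7  68] [-15   5  69] [-15  -8  70] [-15 -10  72] [-15 -12  75] [-15 -14  72] [-15 -16  75] [-15 -18  55] [-17   3  72] [-17   1  72] [-17  -1  70] [-17  -4  71] [-17  -5  58] [-17 -14  55]
```

View pics/crop1.png

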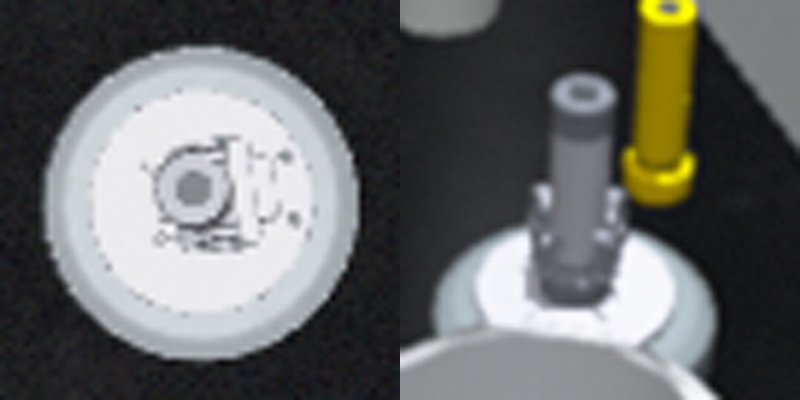

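The enlarged crop confirms the grey cartridge, standing in the clip with its grey top. The pillar and its bolts are at the right of the top view (crop px (289,186)), which is towards −y. The mouth therefore faces about +y, roughly 95° azimuth. Before moving I'll check the beaker's clearance in that direction.

Run:
```python
from h import *
P=cloud("top",np.load("top0.npy")); I=cv2.imread("pics/top0.png")
x,y,z=P[...,0],P[...,1],P[...,2]
k=(y>.03)&(y<.25)&(x>.36)&(x<.6)&(z>.12)&(z<.3); print("beaker",P[k].min(0),P[k].max(0))
k=(y>.02)&(y<.25)&(x>.36)&(x<.6)&(z>.02); print(P[k].min(0)); k&=(z>.1); print(P[k].min(0))
# symmetry of clip (z 62-80) about cart axis
c=np.array([.4863,-.0662]); k=(np.hypot(x-c[0],y-c[1])<.042)&(np.hypot(x-c[0],y-c[1])>.0135)&(z>.045)&(z<.09)
q=(P[k][:,:2]-c)*1000; m=q.mean(0); print("mean dir -> mouth az",np.degrees(np.arctan2(-m[1],-m[0])),m)
from scipy.spatial import cKDTree
for a in range(70,125,5):
    u=np.array([np.cos(np.radians(a)),np.sin(np.radians(a))]); r=2*np.outer(q@u,u)-q
    print(a,cKDTree(q).query(r)[0].mean().round(2),end='; ')
```

```text
beaker [0.40198472 0.08804726 0.12000325] [0.54577299 0.21736516 0.15667141]
[0.40198472 0.08804726 0.0200729 ]
[0.40198472 0.08804726 0.10000813]
mean dir -> mouth az 89.23161442922958 [ -0.15362363 -11.45448079]
70 1.7; 75 1.54; 80 1.37; 85 1.19; 90 1.36; 95 1.2; 100 1.21; 105 1.47; 110 1.69; 115 1.82; 120 2.05;
```

Emit:
arm_command --targets '[{"tx": -35,"ty": -35,"tz": 0,"rz": -0.05,"gripper": 1},{"tx": -70,"ty": -70,"tz": 0,"rz": -0.1},{"tx": -105,"ty": -105,"rz": -0.15},{"tx": -140,"ty": -140,"rz": -0.2},{"tx": -175,"ty": -175,"rz": -0.25},{"tx": -210,"ty": -210,"rz": -0.3},{"tx": -245,"ty": -245,"rz": -0.35},{"tx": -280,"ty": -280,"rz": -0.4},{"tx": -315,"ty": -315,"rz": -0.45},{"tx": -350,"ty": -350,"rz": -0.5},{"tx": -385,"ty": -385,"rz": -0.55},{"tx": -400,"ty": -400,"rz": -0.56}]'

```text
schema error: expected keys rx, ry, rz, tx, ty, tz, gripper
```

Emit:
arm_command --targets '[{"tx": -35,"ty": -35,"tz": 0,"rx": 0,"ry": 0,"rz": -0.05,"gripper": 1},{"tx": -70,"ty": -70,"tz": 0,"rx": 0,"ry": 0,"rz": -0.1,"gripper": 1},{"tx": -105,"ty": -105,"tz": 0,"rx": 0,"ry": 0,"rz": -0.15,"gripper": 1},{"tx": -140,"ty": -140,"tz": 0,"rx": 0,"ry": 0,"rz": -0.2,"gripper": 1},{"tx": -175,"ty": -175,"tz": 0,"rx": 0,"ry": 0,"rz": -0.25,"gripper": 1},{"tx": -210,"ty": -210,"tz": 0,"rx": 0,"ry": 0,"rz": -0.3,"gripper": 1},{"tx": -245,"ty": -245,"tz": 0,"rx": 0,"ry": 0,"rz": -0.35,"gripper": 1},{"tx": -280,"ty": -280,"tz": 0,"rx": 0,"ry": 0,"rz": -0.4,"gripper": 1},{"tx": -315,"ty": -315,"tz": 0,"rx": 0,"ry": 0,"rz": -0.45,"gripper": 1},{"tx": -350,"ty": -350,"tz": 0,"rx": 0,"ry": 0,"rz": -0.5,"gripper": 1},{"tx": -385,"ty": -385,"tz": 0,"rx": 0,"ry": 0,"rz": -0.55,"gripper": 1},{"tx": -410,"ty": -410,"tz": 0,"rx": 0,"ry": 0,"rz": -0.56,"gripper": 1}]'

```text
time_s: 2.25
eef_pos: [0.4635, 0.0026, 0.2272]
eef_rot: [-0.045, 0.999, -0.0, 0.001]
wrist_force: [0.6, 0.5, -0.5]
finger_gap: 0.0917
```

Emit:
arm_command --targets '[{"tx": -10,"ty": -40,"tz": 0,"rx": 0,"ry": 0,"rz": 0,"gripper": 0.7},{"tx": -17,"ty": -74,"tz": 0,"rx": 0,"ry": 0,"rz": 0,"gripper": 0.7},{"tx": -17,"ty": -74,"tz": 0,"rx": 0,"ry": 0,"rz": 0,"gripper": 0.7},{"tx": -17,"ty": -74,"tz": 30,"rx": 0,"ry": 0,"rz": 0,"gripper": 0.7},{"tx": -17,"ty": -74,"tz": 60,"rx": 0,"ry": 0,"rz": 0,"gripper": 0.7},{"tx": -17,"ty": -74,"tz": 80,"rx": 0,"ry": 0,"rz": 0,"gripper": 0.7},{"tx": -17,"ty": -74,"tz": 80,"rx": 0,"ry": 0,"rz": 0,"gripper": 0.7}]'

```text
time_s: 2.95
eef_pos: [0.4846, -0.0654, 0.1446]
eef_rot: [-0.045, 0.999, 0.0, -0.002]
wrist_force: [-0.0, 0.7, 1.1]
finger_gap: 0.0643
```

Run:
```python
from h import *
I,D=capture("top"); J,_=capture("side")
I=I[160:280,215:335]; J=J[120:270,215:365]
cv2.imwrite("pics/crop2.png",np.hstack([cv2.resize(I,(400,400)),cv2.resize(J,(400,400))])); print(state()['eef_pos'],state()['finger_gap'],state()['wrist_force'])
```

```text
[ 0.48658489 -0.06579643  0.14717414] 0.06433726443279116 [0.5717406  0.54896919 1.01198661]
```

View pics/crop2.png

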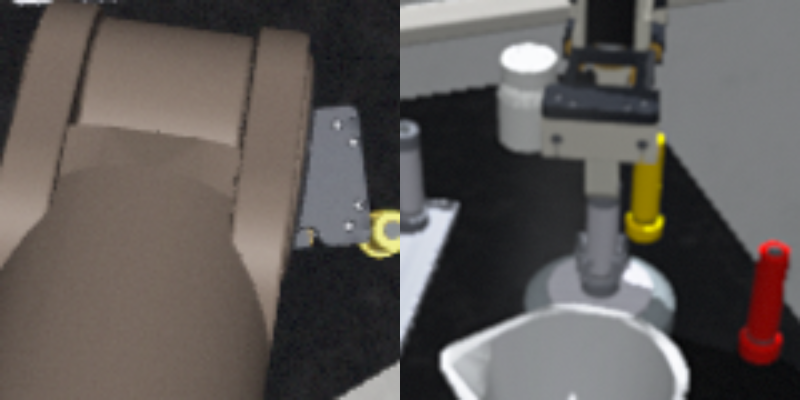

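The side view shows the gripper (around px (600,165)) centred over the cartridge; the top view is mostly covered by the arm. I'll go down and close gently.

Emit:
arm_command --targets '[{"tx": 0,"ty": 0,"tz": 30,"rx": 0,"ry": 0,"rz": 0,"gripper": 0.7},{"tx": 0,"ty": 0,"tz": 50,"rx": 0,"ry": 0,"rz": 0,"gripper": 0.7},{"tx": 0,"ty": 0,"tz": 58,"rx": 0,"ry": 0,"rz": 0,"gripper": 0.7},{"tx": 0,"ty": 0,"tz": 58,"rx": 0,"ry": 0,"rz": 0,"gripper": 0.35},{"tx": 0,"ty": 0,"tz": 58,"rx": 0,"ry": 0,"rz": 0,"gripper": 0.3},{"tx": 0,"ty": 0,"tz": 58,"rx": 0,"ry": 0,"rz": 0,"gripper": 0.2},{"tx": 0,"ty": 0,"tz": 58,"rx": 0,"ry": 0,"rz": 0,"gripper": 0.2},{"tx": 0,"ty": 0,"tz": 58,"rx": 0,"ry": 0,"rz": 0,"gripper": 0.2}]' --grip_force 8

```text
time_s: 3.85
eef_pos: [0.4868, -0.0661, 0.0893]
eef_rot: [-0.045, 0.999, 0.0, 0.001]
wrist_force: [-0.6, 0.4, -0.7]
finger_gap: 0.0287
```

Emit:
arm_command --targets '[{"tx": 0,"ty": 0,"tz": 0,"rx": 0,"ry": 0,"rz": 0,"gripper": 0.1},{"tx": 0,"ty": 0,"tz": 0,"rx": 0,"ry": 0,"rz": 0,"gripper": 0.0},{"tx": 0,"ty": 0,"tz": 0,"rx": 0,"ry": 0,"rz": 0,"gripper": 0.0},{"tx": 0,"ty": 0,"tz": 0,"rx": 0,"ry": 0,"rz": 0,"gripper": 0.0}]' --grip_force 10

```text
time_s: 4.25
eef_pos: [0.4867, -0.066, 0.089]
eef_rot: [-0.045, 0.999, 0.0, 0.0]
wrist_force: [-0.7, 0.5, 4.9]
finger_gap: 0.0237
```

Emit:
arm_command --targets '[{"tx": 0,"ty": 0,"tz": 0,"rx": 0,"ry": 0,"rz": 0,"gripper": 0.0},{"tx": 0,"ty": 0,"tz": 0,"rx": 0,"ry": 0,"rz": 0,"gripper": 0.0},{"tx": 0,"ty": 1,"tz": 0,"rx": 0,"ry": 0,"rz": 0,"gripper": 0.0},{"tx": 0,"ty": 2,"tz": 0,"rx": 0,"ry": 0,"rz": 0,"gripper": 0.0},{"tx": 0,"ty": 2,"tz": 0,"rx": 0,"ry": 0,"rz": 0,"gripper": 0.0}]' --grip_force 30

```text
time_s: 4.75
eef_pos: [0.4867, -0.0649, 0.089]
eef_rot: [-0.045, 0.999, -0.0, 0.0]
wrist_force: [0.4, -4.0, 7.2]
finger_gap: 0.0236
```

Emit:
arm_command --targets '[{"tx": 0,"ty": 1,"tz": 0,"rx": 0,"ry": 0,"rz": 0,"gripper": 0.0},{"tx": 0,"ty": 2,"tz": 0,"rx": 0,"ry": 0,"rz": 0,"gripper": 0.0},{"tx": 0,"ty": 3,"tz": 0,"rx": 0,"ry": 0,"rz": 0,"gripper": 0.0}]'

```text
time_s: 5.05
eef_pos: [0.4866, -0.0632, 0.089]
eef_rot: [-0.044, 0.999, -0.001, 0.001]
wrist_force: [1.1, -8.2, 3.1]
finger_gap: 0.0241
```

Emit:
arm_command --targets '[{"tx": 0,"ty": 1,"tz": 0,"rx": 0,"ry": 0,"rz": 0,"gripper": 0.0},{"tx": 0,"ty": 2,"tz": 0,"rx": 0,"ry": 0,"rz": 0,"gripper": 0.0},{"tx": 0,"ty": 2,"tz": 0,"rx": 0,"ry": 0,"rz": 0,"gripper": 0.0}]'

```text
time_s: 5.35
eef_pos: [0.4865, -0.0609, 0.089]
eef_rot: [-0.044, 0.999, -0.001, 0.001]
wrist_force: [0.5, -6.7, 4.2]
finger_gap: 0.0231
```

Emit:
arm_command --targets '[{"tx": 0,"ty": 1,"tz": 0,"rx": 0,"ry": 0,"rz": 0,"gripper": 0.0},{"tx": 0,"ty": 2,"tz": 0,"rx": 0,"ry": 0,"rz": 0,"gripper": 0.0},{"tx": 0,"ty": 3,"tz": 0,"rx": 0,"ry": 0,"rz": 0,"gripper": 0.0},{"tx": 0,"ty": 4,"tz": 0,"rx": 0,"ry": 0,"rz": 0,"gripper": 0.0}]'

```text
time_s: 5.75
eef_pos: [0.4861, -0.0568, 0.089]
eef_rot: [-0.044, 0.999, -0.001, 0.001]
wrist_force: [0.2, -6.6, 4.5]
finger_gap: 0.0233
```

Run:
```python
from h import *
I,D=capture("side"); cv2.imwrite("pics/s3.png",I)
J=cv2.imread("pics/side0.png"); c=np.s_[190:250,262:292]
# stand shift between frames, lower-left region of foot
a=cv2.cvtColor(J,6).astype(np.float32); b=cv2.cvtColor(I,6).astype(np.float32)
for w in (np.s_[215:245,262:280],np.s_[215:245,305:322]): print(cv2.phaseCorrelate(a[w].copy(),b[w].copy()))
print(state()['wrist_force'])
```

```text
((0.13970374603839986, 0.5221866611681545), 0.7774322986602783)
((-0.051228927792505985, 0.08711702250264608), 0.7813055003130878)
[ 0.22742386 -6.23154603  4.46563491]
```

The stand hasn't moved (under 0.5 px) and the force is steady at about 6.5 N, so the direction is right.

Emit:
arm_command --targets '[{"tx": 0,"ty": 2,"tz": 0,"rx": 0,"ry": 0,"rz": 0,"gripper": 0.0},{"tx": 0,"ty": 4,"tz": 0,"rx": 0,"ry": 0,"rz": 0,"gripper": 0.0},{"tx": 0,"ty": 6,"tz": 0,"rx": 0,"ry": 0,"rz": 0,"gripper": 0.0},{"tx": 0,"ty": 8,"tz": 0,"rx": 0,"ry": 0,"rz": 0,"gripper": 0.0},{"tx": 0,"ty": 8,"tz": 0,"rx": 0,"ry": 0,"rz": 0,"gripper": 0.0}]'

```text
time_s: 6.3
eef_pos: [0.4852, -0.0479, 0.089]
eef_rot: [-0.045, 0.999, -0.0, 0.0]
wrist_force: [0.4, -3.3, 5.5]
finger_gap: 0.0234
```

Emit:
arm_command --targets '[{"tx": 0,"ty": 3,"tz": -1,"rx": 0,"ry": 0,"rz": 0,"gripper": 0.0},{"tx": 0,"ty": 6,"tz": -1,"rx": 0,"ry": 0,"rz": 0,"gripper": 0.0},{"tx": 0,"ty": 9,"tz": -1,"rx": 0,"ry": 0,"rz": 0,"gripper": 0.0},{"tx": 0,"ty": 14,"tz": -1,"rx": 0,"ry": 0,"rz": 0,"gripper": 0.0},{"tx": 0,"ty": 20,"tz": -1,"rx": 0,"ry": 0,"rz": 0,"gripper": 0.0},{"tx": 0,"ty": 26,"tz": -1,"rx": 0,"ry": 0,"rz": 0,"gripper": 0.0},{"tx": 0,"ty": 32,"tz": -1,"rx": 0,"ry": 0,"rz": 0,"gripper": 0.0},{"tx": 0,"ty": 32,"tz": -1,"rx": 0,"ry": 0,"rz": 0,"gripper": 0.0},{"tx": 0,"ty": 32,"tz": -1,"rx": 0,"ry": 0,"rz": 0,"gripper": 0.0}]'

```text
time_s: 7.2
eef_pos: [0.4819, -0.0151, 0.0898]
eef_rot: [-0.045, 0.999, -0.0, 0.0]
wrist_force: [-0.3, 0.0, -1.2]
finger_gap: 0.0235
```

Run:
```python
from h import *
I,D=capture("side"); cv2.imwrite("pics/c4.png",cv2.resize(I[130:270,200:370],(680,560)))
J=cv2.imread("pics/side0.png")
a=cv2.cvtColor(J,6).astype(np.float32); b=cv2.cvtColor(I,6).astype(np.float32)
for w in (np.s_[215:245,262:280],np.s_[215:245,305:322]): print(cv2.phaseCorrelate(a[w].copy(),b[w].copy()))
print(state()['wrist_force'],state()['eef_pos'])
```

```text
((-1.8404790356275296, 1.236256976047482), 0.3328976119006122)
((0.18178832487326524, -0.17705284734480387), 0.8468680386190062)
[-0.50497237 -0.24425792 -1.09777095] [ 0.48195397 -0.01538482  0.0897782 ]
```

View pics/c4.png

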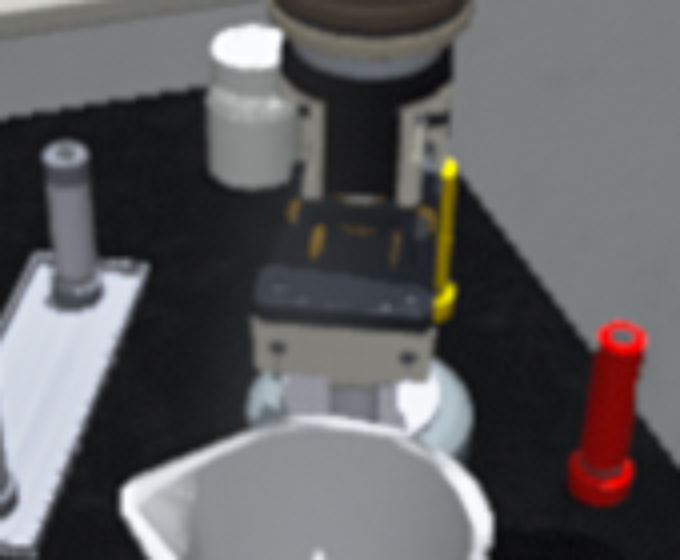

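Measured: the cartridge is 51 mm out, the wrist carries only its weight, and the stand is unmoved. The picture shows the gripper holding it beside the stand, with red and yellow untouched. Next I'll lift it and carry it over the tray middle, at about (0.667, −0.0625).

Emit:
arm_command --targets '[{"tx": 0,"ty": 0,"tz": -25,"rx": 0,"ry": 0,"rz": 0,"gripper": 0.0},{"tx": 0,"ty": 0,"tz": -46,"rx": 0,"ry": 0,"rz": 0,"gripper": 0.0},{"tx": -20,"ty": -7,"tz": -46,"rx": 0,"ry": 0,"rz": 0,"gripper": 0.0},{"tx": -45,"ty": -16,"tz": -46,"rx": 0,"ry": 0,"rz": 0,"gripper": 0.0},{"tx": -70,"ty": -25,"tz": -46,"rx": 0,"ry": 0,"rz": 0,"gripper": 0.0},{"tx": -95,"ty": -34,"tz": -46,"rx": 0,"ry": 0,"rz": 0,"gripper": 0.0},{"tx": -120,"ty": -43,"tz": -46,"rx": 0,"ry": 0,"rz": 0,"gripper": 0.0},{"tx": -145,"ty": -52,"tz": -46,"rx": 0,"ry": 0,"rz": 0,"gripper": 0.0},{"tx": -165,"ty": -59,"tz": -46,"rx": 0,"ry": 0,"rz": 0,"gripper": 0.0},{"tx": -180,"ty": -64,"tz": -46,"rx": 0,"ry": 0,"rz": 0,"gripper": 0.0},{"tx": -180,"ty": -64,"tz": -46,"rx": 0,"ry": 0,"rz": 0,"gripper": 0.0},{"tx": -180,"ty": -64,"tz": -46,"rx": 0,"ry": 0,"rz": 0,"gripper": 0.0}]'

```text
time_s: 8.45
eef_pos: [0.6663, -0.0632, 0.1352]
eef_rot: [-0.045, 0.999, -0.0, -0.001]
wrist_force: [-0.3, -0.1, -1.6]
finger_gap: 0.0233
```

Run:
```python
from h import *
I,D=capture("side"); cv2.imwrite("pics/c5.png",cv2.resize(I[90:290,150:370],(660,600)))
print(state()['wrist_force'],state()['eef_pos'],state()['eef_rot'],at_z("top",[[270.8,146.3]],.002),at_z("side",[[206.1,228.5]],.002))
```

```text
[-1.51332524  0.69239332 -0.61824479] [ 0.66600592 -0.06295549  0.13537401] [-4.48592222e-02  9.98993140e-01  7.76552687e-05 -5.91306672e-04] [[ 0.66073004 -0.0613889   0.002     ]] [[ 0.67192673 -0.06108788  0.002     ]]
```

View pics/c5.png

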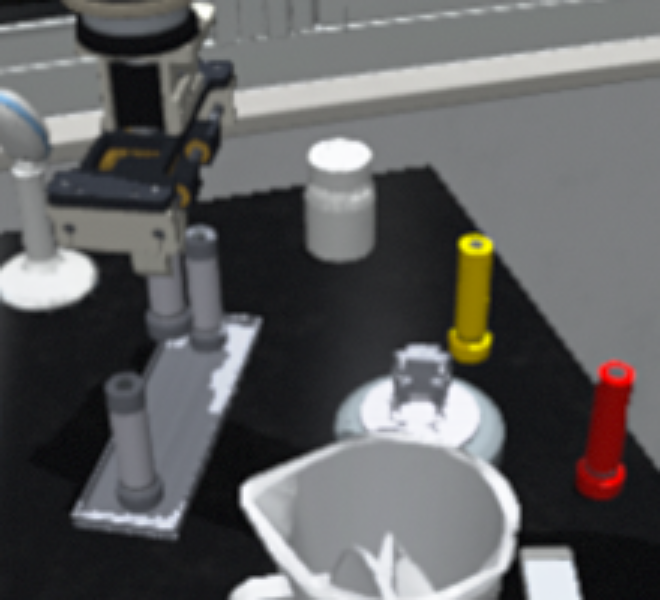

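The view shows the cartridge hanging upright over the middle of the tray, px (165,300), and the stand upright with its clip empty. Lowering now.

Emit:
arm_command --targets '[{"tx": -1,"ty": 0,"tz": 20,"rx": 0,"ry": 0,"rz": 0,"gripper": 0.0},{"tx": -1,"ty": 0,"tz": 40,"rx": 0,"ry": 0,"rz": 0,"gripper": 0.0},{"tx": -1,"ty": 0,"tz": 60,"rx": 0,"ry": 0,"rz": 0,"gripper": 0.0},{"tx": -1,"ty": 0,"tz": 70,"rx": 0,"ry": 0,"rz": 0,"gripper": 0.0},{"tx": -1,"ty": 0,"tz": 75,"rx": 0,"ry": 0,"rz": 0,"gripper": 0.0},{"tx": -1,"ty": 0,"tz": 76,"rx": 0,"ry": 0,"rz": 0,"gripper": 0.0},{"tx": -1,"ty": 0,"tz": 77,"rx": 0,"ry": 0,"rz": 0,"gripper": 0.0},{"tx": -1,"ty": 0,"tz": 77,"rx": 0,"ry": 0,"rz": 0,"gripper": 0.0}]'

```text
time_s: 9.3
eef_pos: [0.6684, -0.0628, 0.0595]
eef_rot: [-0.045, 0.999, -0.0, 0.001]
wrist_force: [0.0, 0.0, -1.0]
finger_gap: 0.0233
```

Emit:
arm_command --targets '[{"tx": 0,"ty": 0,"tz": 0.5,"rx": 0,"ry": 0,"rz": 0,"gripper": 0.0},{"tx": 0,"ty": 0,"tz": 1,"rx": 0,"ry": 0,"rz": 0,"gripper": 0.0},{"tx": 0,"ty": 0,"tz": 1,"rx": 0,"ry": 0,"rz": 0,"gripper": 0.0}]'

```text
time_s: 9.6
eef_pos: [0.668, -0.0627, 0.0579]
eef_rot: [-0.045, 0.999, 0.0, 0.0]
wrist_force: [-0.5, 0.5, -1.5]
finger_gap: 0.0234
```

Emit:
arm_command --targets '[{"tx": 0,"ty": 0,"tz": 0.5,"rx": 0,"ry": 0,"rz": 0,"gripper": 0.0},{"tx": 0,"ty": 0,"tz": 1,"rx": 0,"ry": 0,"rz": 0,"gripper": 0.0},{"tx": 0,"ty": 0,"tz": 1,"rx": 0,"ry": 0,"rz": 0,"gripper": 0.0}]'

```text
time_s: 9.9
eef_pos: [0.6681, -0.0628, 0.0572]
eef_rot: [-0.045, 0.999, 0.0, 0.0]
wrist_force: [-1.7, 0.4, 4.0]
finger_gap: 0.0236
```

It has touched the tray floor (+4 N). Opening partway.

Emit:
arm_command --targets '[{"tx": 0,"ty": 0,"tz": 0,"rx": 0,"ry": 0,"rz": 0,"gripper": 0.28},{"tx": 0,"ty": 0,"tz": 0,"rx": 0,"ry": 0,"rz": 0,"gripper": 0.35},{"tx": 0,"ty": 0,"tz": 0,"rx": 0,"ry": 0,"rz": 0,"gripper": 0.45},{"tx": 0,"ty": 0,"tz": 0,"rx": 0,"ry": 0,"rz": 0,"gripper": 0.45},{"tx": 0,"ty": 0,"tz": 0,"rx": 0,"ry": 0,"rz": 0,"gripper": 0.45}]' --grip_force 10

```text
time_s: 10.4
eef_pos: [0.6679, -0.0628, 0.0566]
eef_rot: [-0.045, 0.999, -0.0, -0.0]
wrist_force: [-0.3, -0.1, -0.4]
finger_gap: 0.0413
```

Emit:
arm_command --targets '[{"tx": 0,"ty": 0,"tz": -20,"rx": 0,"ry": 0,"rz": 0,"gripper": 0.45},{"tx": 0,"ty": 0,"tz": -50,"rx": 0,"ry": 0,"rz": 0,"gripper": 0.45},{"tx": 0,"ty": 0,"tz": -90,"rx": 0,"ry": 0,"rz": 0,"gripper": 0.45},{"tx": 0,"ty": 0,"tz": -130,"rx": 0,"ry": 0,"rz": 0,"gripper": 0.45},{"tx": 0,"ty": 0,"tz": -165,"rx": 0,"ry": 0,"rz": 0,"gripper": 0.45},{"tx": 20,"ty": 35,"tz": -170,"rx": 0,"ry": 0,"rz": 0,"gripper": 0.45},{"tx": 42,"ty": 75,"tz": -170,"rx": 0,"ry": 0,"rz": 0,"gripper": 0.45},{"tx": 64,"ty": 115,"tz": -170,"rx": 0,"ry": 0,"rz": 0,"gripper": 0.45},{"tx": 86,"ty": 155,"tz": -170,"rx": 0,"ry": 0,"rz": 0,"gripper": 0.45},{"tx": 108,"ty": 195,"tz": -170,"rx": 0,"ry": 0,"rz": 0,"gripper": 0.45},{"tx": 130,"ty": 235,"tz": -170,"rx": 0,"ry": 0,"rz": 0,"gripper": 0.45},{"tx": 160,"ty": 290,"tz": -170,"rx": 0,"ry": 0,"rz": 0,"gripper": 0.45}]'

```text
time_s: 11.6
eef_pos: [0.4886, 0.202, 0.227]
eef_rot: [-0.045, 0.999, 0.0, 0.0]
wrist_force: [1.5, 1.0, 0.1]
finger_gap: 0.0416
```

Run:
```python
from h import *
I,D=capture("top"); S,_=capture("side"); cv2.imwrite("pics/c6.png",np.hstack([cv2.resize(I[100:260,200:420],(400,290)),cv2.resize(S[100:260,150:370],(400,290))]))
P=cloud("top",D);Z=P[...,2]
near=lambda x,y,r:np.hypot(P[...,0]-x,P[...,1]-y)<r
def fit(sel,name):
    q=P[sel]; c,r=cv2.minEnclosingCircle(q[:,:2].astype(np.float32)) ; print(name,len(q),q.mean(0).round(4),np.round(c,4),round(r,4))
fit(near(.667,-.063,.04)&(Z>.085),"mid"); fit(near(.667,.03,.05)&(Z>.085),"L top"); fit(near(.667,-.155,.05)&(Z>.085),"R top")
fit(near(.484,-.066,.08)&(Z>.015)&(Z<.045),"stand disc"); print(state()['eef_pos'])
r=masks_of("top","white_jar")[:1][0]; print(np.median(P[r['pixels']],0))
```

```text
mid 117 [ 0.6659 -0.0639  0.101 ] [ 0.6666 -0.0635] 0.0122
L top 121 [0.6617 0.0265 0.1009] [0.6629 0.0268] 0.0125
R top 116 [ 0.6706 -0.1531  0.1012] [ 0.6719 -0.1534] 0.0124
stand disc 2074 [ 0.485  -0.0655  0.0296] [ 0.486  -0.0661] 0.06
[0.48524021 0.20820596 0.22670329]
[ 0.59635512 -0.31216813  0.09000605]
```

View pics/c6.png

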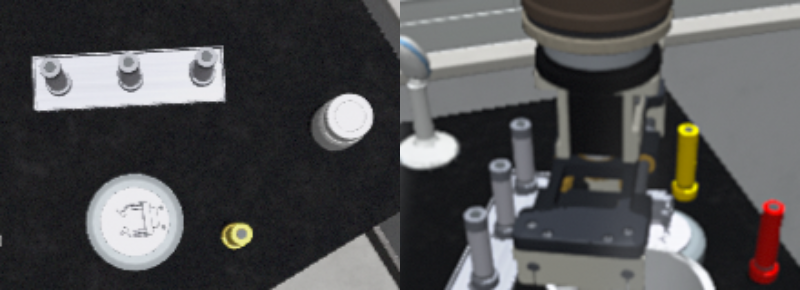

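The picture shows three upright cartridges in one even row on the tray, at crop px (55,78), (129,72) and (204,67). The stand, jar and yellow look-alike are where they were. The middle cartridge is within about 1 mm of the midpoint (0.667, −0.063), and the gripper is clear. Handing in.

```bash
python3 -c "
from plant import *
print(job_done())"
```

```text
the job is handed in; nothing more can be done
None
```

The cartridge is out of the clip and standing upright and released on the tray. I handed the job in at about 12 s of the 58 s allowed. `job_done()` gives no verdict, so the results below are from my own checks.

- **Pull:** I read the mouth by eye as facing about +y (95° azimuth) and confirmed it with gentle tugs. They met 4–8 N, with about 1 N at most sideways. I pulled the cartridge 51 mm out sideways while still low at the stand.
- **Row:** its top is within about 1 mm of the midpoint between the two others, against the 12 mm allowed. All three look upright.
- **Bystanders:** the two standing cartridges, the clip stand and the white jar each measured within 1 mm of their starting places. The red and yellow look-alikes were not touched.

**Checks that disagreed:**
- The network's `tray_middle` point came out up to 6 mm from my midpoint, and about 11 mm apart in x between the two cameras. I used the midpoint of the two standing cartridges instead.
- During the pull, one camera check of the stand gave a 2-pixel shift at low confidence, because the gripper was in that patch. The other patch showed no motion, and the final top view agreed.

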